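# Make up two electromagnet kits

### The arm

A 6-joint arm with a two-finger parallel gripper is mounted at the origin on the work surface. World frame = base frame: x ahead of the robot, y to its left, z up, the work surface at z = 0. Lengths are in mm, angles in rad, forces in N, time in s.
With the tool pointing down it reaches from about 250 to 800 mm from the base axis. Payload 8.5 kg.
Tool frame: the origin (TCP) lies between the finger pads; the fingertips stand 25 mm ahead of it and the grasp point (between the pads) lies 6 mm ahead of it; z points along the fingers, y is the line along which they close (so a half turn about z gives the same grasp; the last joint's range is limited). The gripper opens to 85 mm and grips with 20 to 120 N. Pads are 22 mm wide; open, the fingers measure 114 mm over their backs; the gripper's body (76 mm by 85 mm) begins 54 mm behind the grasp point. The pads swing forward as they close: fully open they stand 13 mm farther back than shut.
Start: joints at [1.258, 0.238, -0.013, 1.319, 0, 1.571], TCP at [161.54, 499.486, 256.276] pointing down, gripper open.
Joint ranges: [-2.66, 2.66], [-1.03, 1.9], [-1.14, 1.46], [-1.82, 2.27], [-1.45, 1.34], [-3.14, 3.14]. Speed limits (rad/s): [2.22, 2.22, 2.79, 3.14, 3.14, 3.14].

### API

Orientations are given as a rotation vector (axis times angle).
In Python, from bench import ctrl, vision gives the robot as it stands.
- The arm moves only by the tool jog_arm, never from a script. Its arguments are lists of equal length, an entry for each row: "linear": the shift along the tool's x, y, z normalised to -1 to 1, where 1 is 100 mm, a list of three; "turn": the turn, a rotation vector about the tool's x, y, z normalised to -1 to 1, where 1 is 45 degrees, a list of three; "fingers": the opening, from 0 (shut) to 1 (fully open). In form: {"linear": [[dx, dy, dz], ...], "turn": [[wx, wy, wz], ...], "fingers": [fingers, ...]}. A call has 1 to 5 rows; each row is the pose to reach, as a shift and turn from the pose commanded when the call began, along the tool's axes at that moment; what a row does not reach only later rows make up. A row lasts 1/12 s, in which the tool goes at most 41.7 mm and 7.16 degrees, less where a joint would pass 70% of its speed; a pose out of reach is approached as far as the arm can. A call with a number of a shift or a turn outside -1 to 1 is refused whole. A call with a gripper value outside its range is refused whole. The fingers move at their own pace and stop on an object; "grip_force" is the grip in N (left out, the last holds). Time passes only in rows, so rows that repeat a pose let the fingers close. It gives the time, the measured TCP pose, the force, the opening and the grip force at its end, in the units of the state.
- ctrl.state(): the state, without advancing time (a new reading comes with each control period).
- vision.grab_frame(name): name is "scene" or "side" or "wrist"; returns a dict with "img" (420x560x3 uint8, red, green, blue), "camera_matrix" (3x3 intrinsics, pixels), "distortion" ([k1, k2, p1, p2, k3] as OpenCV has them; the pictures are not rectified), "camera_from_world" (4x4, takes a point from world to camera coordinates). Camera axes: x right, y down, z forward; pixel columns grow to the right and rows downward; lengths in mm; the calibration is good to about 2 mm. A picture is of the moment at which its call begins. There is no depth.
- ctrl.close_job(): hands the job in; it is judged then, once.
The state is a dict: "time": time; "qpos": joint angles; "qd": joint speeds; "effort": joint torques, N m; "tcp_pos": TCP position; "ee_rot": TCP orientation; "ft_force": force on the tool from outside, world axes, zero at the start; "wrist_torque": the same for the moment, N m; "gripper_width": finger opening in mm; "grip_force": force on a finger pad.
Only numpy, scipy, OpenCV 4.12 (cv2) and the standard library are available. Lean on these libraries where they do the work, as an engineer would, in place of code of your own. Each camera call takes 0.05 s, during which the arm holds its last target. There are 200 camera calls.

### The job

Make up two electromagnet kits from the loose parts on the bench: in the three-bay tray put the large pot in the middle bay, with the coil in one end bay and the keeper (the disc with the stud) in the other, and in the two-bay tray put the small pot in one bay and the angle bracket in the other. Which end or side is up to you, but each part must stand upright, the way up it is now, flat on the floor of its own bay. Leave the bottle, the screwdriver and the box of screws where they are.

Things in the scene. Friction and masses are not known exactly. Their poses are not given: they have to be found in the camera images.
- tray3: Blue plastic kit tray, three square bays in a row, fixed to the bench. 244 x 84 mm outside; bays 76 x 76 mm inside; floor 3 mm thick; walls and dividers 4 mm thick, tops 12 mm above the bench. Origin: centre of its underside (bench level), under the middle bay. x runs along the row: bay centres at x = -80, 0 and +80 mm, y = 0; z up.
- tray2: Blue plastic kit tray, two square bays in a row, fixed to the bench. 144 x 74 mm outside; bays 66 x 66 mm inside; floor 3 mm thick; walls and dividers 4 mm thick, tops 12 mm above the bench. Origin: centre of its underside (bench level), under the divider. x runs along the row: bay centres at x = -35 and +35 mm, y = 0; z up.
- large_pot: Large magnet pot: bright steel cup, open at the top, 60 mm outside diameter, 42 mm high, wall 4 mm, with a dark steel core 18 mm in diameter standing in its centre. About 350 g. Origin: centre of its underside, z up. Loose on the bench. (The carton of finished magnets at the bench edge is scenery.)
- small_pot: Small magnet pot: like the large one but 40 mm outside diameter, 38 mm high, wall 4 mm, with a core 12 mm in diameter. About 150 g. Origin: centre of its underside, z up. Stands loose on the bench.
- coil: Coil bobbin: thick black plastic ring, 48 mm outside diameter, 24 mm hole through it, 34 mm high, with a white winding round its side. About 120 g. Origin: centre of its underside, z up, on the ring's axis. Stands loose on the bench, hole upwards.
- keeper: Keeper: flat steel disc, 50 mm diameter and 12 mm thick, with an upright steel stud of 14 mm diameter in its centre; 46 mm high in all. About 180 g. Origin: centre of its underside, z up. Stands loose on the bench, stud up; lift it by the stud.
- bracket: Angle bracket: aluminium foot plate, 36 mm along x, 46 mm along y, 5 mm thick, with an upright web 8 mm thick, 46 mm long along y, its top 45 mm above the underside. The web's middle plane lies at x = +14 mm. About 100 g. Origin: centre of the underside of the foot plate, z up. Stands loose on its foot; lift it by the web, the fingers closing along its x axis.
- bottle: Bystander: small closed amber bottle with a black cap, 28 mm diameter, 65 mm high, standing among the parts. Origin: centre of its underside, z up. Not part of any kit.
- screwdriver: Bystander: screwdriver, 180 mm long, lying on the far side of the bench. Its x axis runs along it, towards the tip. Not part of any kit.
- screw_box: Bystander: closed cardboard box of screws, 50 x 80 x 35 mm high, lying on the far side of the bench. Origin: centre of its underside, z up. Not part of any kit.
There are look-alikes about, which are no part of the job. What is shaped like the small_pot but pink or turquoise is not meant. Leave any green look-alike of the large_pot alone.

How it is judged (in metres and radians):
At the end, for the whole second after the job is handed in: Three-bay tray: large pot in the middle bay (within 10 mm of its centre along each tray axis), coil and keeper one in each end bay (15 mm). Two-bay tray: small pot and bracket one in each bay (15 and 17 mm). All upright within 0.1 rad, underside within 4 mm of the bay floor, at rest, released (x of large_pot in the frame of tray3 between -0.01 and 0.01 m and y of large_pot in the frame of tray3 between -0.01 and 0.01 m and (((x of coil in the frame of tray3 between 0.065 and 0.095 m and y of coil in the frame of tray3 between -0.015 and 0.015 m) and (x of keeper in the frame of tray3 between -0.095 and -0.065 m and y of keeper in the frame of tray3 between -0.015 and 0.015 m)) or ((x of coil in the frame of tray3 between -0.095 and -0.065 m and y of coil in the frame of tray3 between -0.015 and 0.015 m) and (x of keeper in the frame of tray3 between 0.065 and 0.095 m and y of keeper in the frame of tray3 between -0.015 and 0.015 m))) and (((x of small_pot in the frame of tray2 between 0.02 and 0.05 m and y of small_pot in the frame of tray2 between -0.015 and 0.015 m) and (x of bracket in the frame of tray2 between -0.052 and -0.018 m and y of bracket in the frame of tray2 between -0.017 and 0.017 m)) or ((x of small_pot in the frame of tray2 between -0.05 and -0.02 m and y of small_pot in the frame of tray2 between -0.015 and 0.015 m) and (x of bracket in the frame of tray2 between 0.018 and 0.052 m and y of bracket in the frame of tray2 between -0.017 and 0.017 m))) and z of large_pot in the frame of tray3 between -0.001 and 0.007 m and angle between each of large_pot, small_pot, coil, keeper, bracket's own z axis and vertical below 0.1 rad and linear speed of each of large_pot, small_pot, coil, keeper, bracket below 0.02 m/s and angular speed of each of large_pot, small_pot, coil, keeper, bracket below 0.2 rad/s and z of small_pot in the frame of tray2 between -0.001 and 0.007 m and z of coil in the frame of tray3 between -0.001 and 0.007 m and z of keeper in the frame of tray3 between -0.001 and 0.007 m and z of bracket in the frame of tray2 between -0.001 and 0.007 m); the robot touches nothing.
It fails at once if the bottle is moved more than 25 mm from its place (distance of bottle from where it was at the start of the episode above 0.025 m).
It fails at once if the screwdriver is moved more than 25 mm from its place (distance of screwdriver from where it was at the start of the episode above 0.025 m).
It fails at once if the box of screws is moved more than 25 mm from its place (distance of screw_box from where it was at the start of the episode above 0.025 m).
It fails at once if the bottle is knocked over (angle between bottle's own z axis and vertical above 0.5 rad).
It also fails if it takes over 118 s, if anything falls off the work surface, if the arm or the gripper's body presses on something with over 40 N, if the wrist force passes 120 N, or if a joint passes its speed limit or range.

## Working session

There is one attempt and no reset: what is moved stays moved. The work goes in short steps, Python scripts to look and compute and a tool call to move; the robot and the scene stay as the last step left them, time stands still between calls to the robot, and variables do not carry over. Pictures are saved under pics/ and viewed, at most 16 in all, crops included, and the job is handed in when it is done.

Besides the shell and the picture viewer there is one more tool, called after "Emit:" as a command line: name --argument value ..., lists and objects as JSON in quotes. jog_arm: Moves the arm, as the interface text tells. Scaled input: -1 to 1 covers 100 mm each way for a shift and 45 degrees each way for a turn. Its arguments: {"type":"object","properties":{"linear":{"type":"array","items":{"type":"array","items":{"type":"number"}}},"turn":{"type":"array","items":{"type":"array","items":{"type":"number"}}},"fingers":{"type":"array","items":{"type":"number"}},"grip_force":{"type":"number"}},"required":["linear","turn","fingers"]}

```bash
ls; mkdir -p pics; cat > h.py <<'E'
import numpy as np, cv2, pickle
from bench import ctrl, vision
def grab(n,f):
    d=vision.grab_frame(n); cv2.imwrite(f'pics/{f}.png',d['img'][:,:,::-1]); pickle.dump(d,open(f'pics/{f}.pkl','wb')); return d
def load(f): return pickle.load(open(f'pics/{f}.pkl','rb'))
def w(d,u,v,z):
    p=cv2.undistortPoints(np.array([[[u,v]]],float),d['camera_matrix'],np.array(d['distortion'],float))[0,0]
    T=np.array(d['camera_from_world']);R=T[:3,:3];t=T[:3,3]
    c=-R.T@t; r=R.T@np.array([p[0],p[1],1]); return c+r*(z-c[2])/r[2]
def px(d,P):
    T=np.array(d['camera_from_world']);
    return cv2.projectPoints(np.array(P,float).reshape(-1,1,3),cv2.Rodrigues(T[:3,:3])[0],T[:3,3],d['camera_matrix'],np.array(d['distortion'],float))[0][:,0]
E
python3 - <<'E'
from h import *
a=grab('scene','s0');b=grab('side','d0');c=grab('wrist','w0')
for f in ('s0','d0','w0'):
    im=cv2.imread(f'pics/{f}.png'); cv2.imwrite(f'pics/{f}b.png',cv2.resize(im,(800,600),interpolation=cv2.INTER_CUBIC))
    T=load(f)['camera_from_world'];print(f,-T[:3,:3].T@T[:3,3])
print(ctrl.state())
E
```

```text
pics
s0 [1144.52978408  293.35354884  700.84716291]
d0 [405.428421   500.85204378 710.85566085]
w0 [ 95.77402501 520.82641022 372.83587291]
{'time': 0.15, 'qpos': array([ 1.25799581e+00,  2.38631725e-01, -1.40374558e-02,  1.31919805e+00,
        1.01063663e-05,  1.57079092e+00]), 'qd': array([ 0.00105477, -0.00164957,  0.00317209, -0.00045857,  0.00107348,
       -0.00202373]), 'effort': array([ 4.53444154e-04, -5.39076447e+01,  3.46598411e+01,  1.43828613e-02,
       -3.91123592e-05,  1.29004545e-05]), 'tcp_pos': array([161.46625233, 499.25843997, 255.84020965]), 'ee_rot': array([-4.89309215e-01, -3.10307385e+00,  1.65907337e-03]), 'ft_force': array([ 0.25484088, -0.94011565, -0.40513606]), 'wrist_torque': array([ 0.02117226, -0.04596477, -0.02025175]), 'grip_force': 0.0, 'gripper_width': 85.30812436194978}
```

View pics/s0b.png

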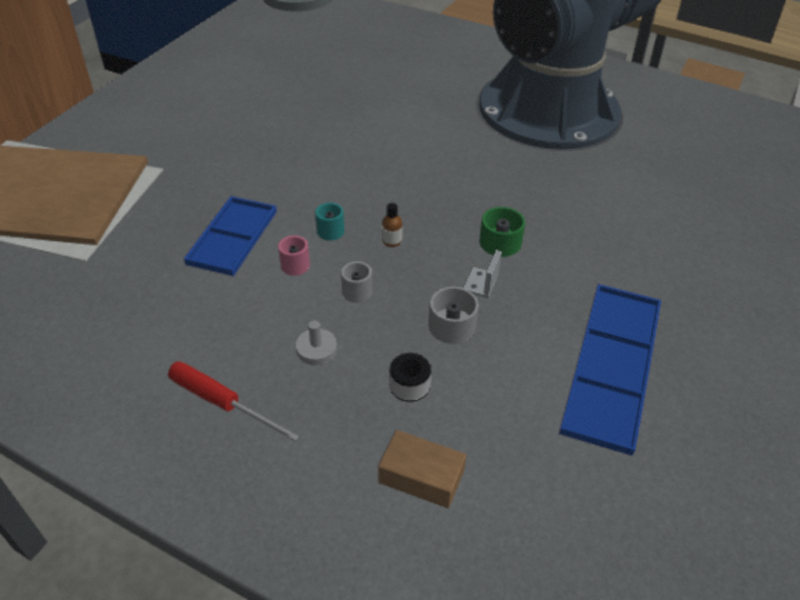

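View pics/d0b.png

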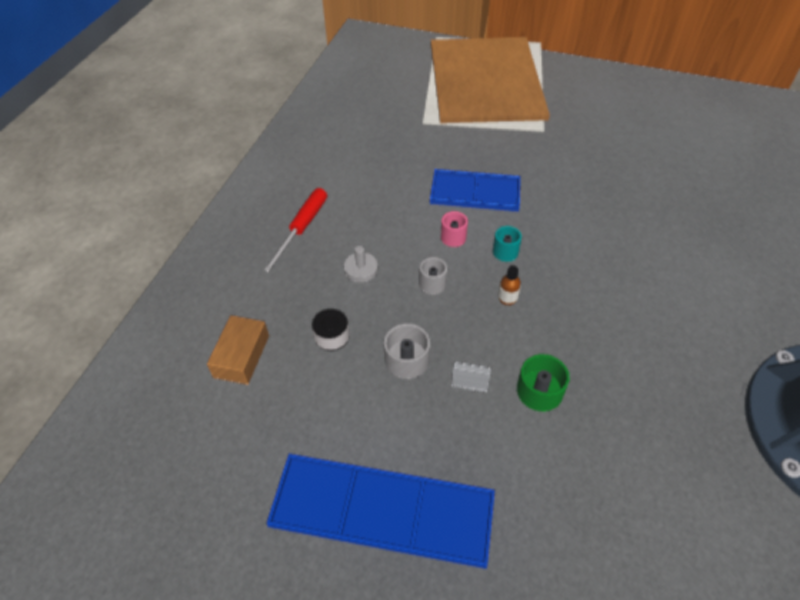

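The scene view shows everything: tray2 at (232,235), tray3 at (612,367), large pot at (453,315), small pot at (357,282), coil at (410,376), keeper at (316,345), bracket at (485,275), bottle at (392,228). The side view shows the same parts. I'll enlarge crops to read positions more closely.

```bash
python3 - <<'E'
import cv2
for f,(x,y,w,h),k,n in (('s0',(190,130,190,160),4,'c1'),('d0',(190,120,220,180),3.5,'c2')):
    im=cv2.imread(f'pics/{f}.png')[y:y+h,x:x+w]; im=cv2.resize(im,None,fx=k,fy=k,interpolation=cv2.INTER_CUBIC)
    im=cv2.convertScaleAbs(im,alpha=1.3)
    for i in range(0,w,20): cv2.putText(im,str(x+i),(int(i*k),8),0,.3,(0,255,255)); cv2.line(im,(int(i*k),10),(int(i*k),16),(0,255,255))
    for i in range(20,h,20): cv2.putText(im,str(y+i),(8,int(i*k)),0,.3,(0,255,255)); cv2.line(im,(0,int(i*k)),(6,int(i*k)),(0,255,255))
    cv2.imwrite(f'pics/{n}.png',im)
E
```

```text
(no output)
```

View pics/c1.png

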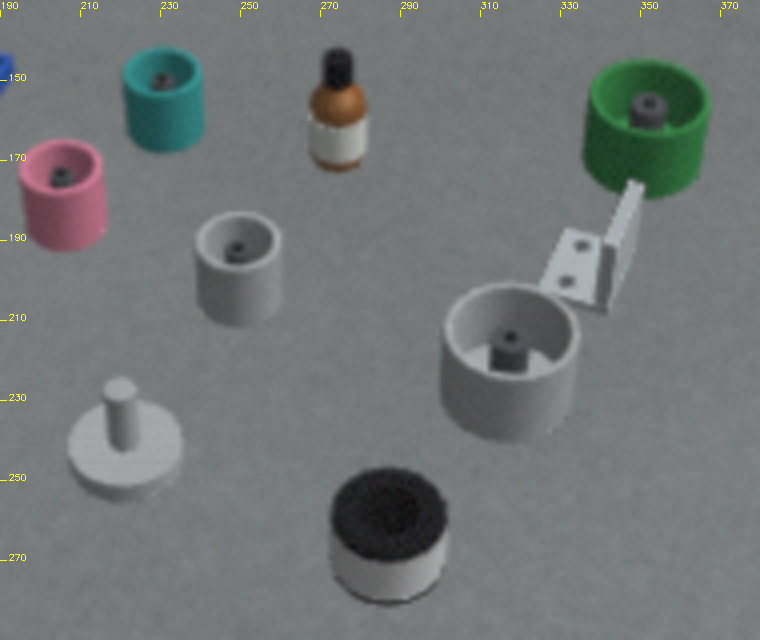

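View pics/c2.png

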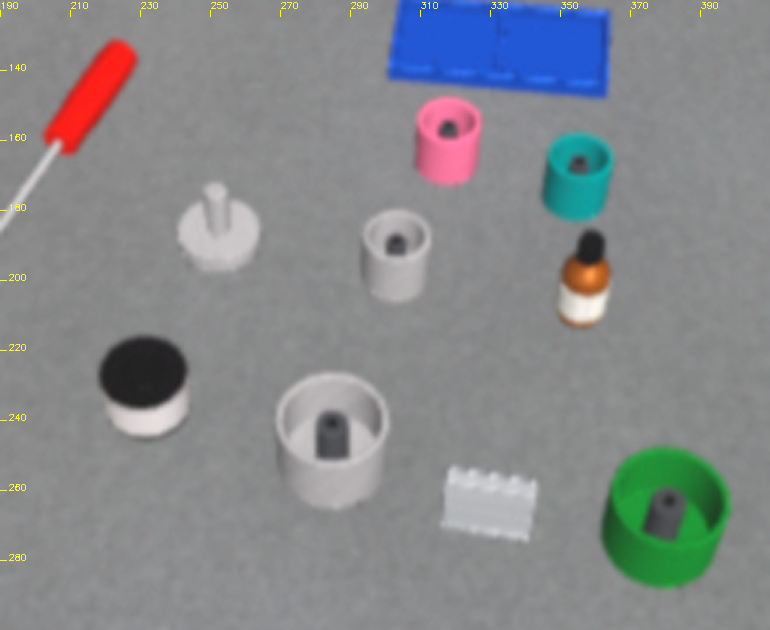

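Both crops show the parts standing clearly apart, and I've read the rim centres from them: large pot at (511,331) in c1 and (333,421) in c2, and so on. Next I triangulate the parts and fit the tray outlines to the blue masks.

```bash
python3 - <<'E'
from h import *
from scipy.optimize import minimize
s,d=load('s0'),load('d0')
S=lambda u,v:(190+u/4,130+v/4); D=lambda u,v:(190+u/3.5,120+v/3.5)
for n,z,a,b in [('large',42,(511,331),(333,421)),('small',38,(238.5,241),(396,234)),('coil',34,(389,514),(143,372)),('keepdisc',12,(125.5,444),(219,227)),('keepstud',46,(120,388),(215,187)),('brFar',45,(636,184),(536,483)),('brNear',45,(607,244),(450,470)),('bottle',65,(338,55),(591,236)),('pink',38,(62,168),(448,123)),('teal',38,(163,75),(578,158)),('green',42,(648,108),(668,500))]:
    p,q=w(s,*S(*a),z),w(d,*D(*b),z); print(n,p[:2].round(1),q[:2].round(1),((p+q)/2)[:2].round(1))
def hull(dd,x,y,t,L,W):
    c,sn=np.cos(t),np.sin(t)
    P=[[x+c*a-sn*b,y+sn*a+c*b,z] for a in(-L/2,L/2) for b in(-W/2,W/2) for z in(0,12)]
    return cv2.convexHull(px(dd,P).astype(np.float32))
for n,L,W,regs,x0 in [('tray3',244,84,((380,190,480,320),(180,310,360,400)),None),('tray2',144,74,((120,130,200,200),(295,112,370,150)),None)]:
    M=[]
    for dd,(x1,y1,x2,y2) in zip((s,d),regs):
        im=dd['img'].astype(int); m=((im[:,:,2]>im[:,:,0]+60)&(im[:,:,2]>im[:,:,1]+45)); k=np.zeros_like(m);k[y1:y2,x1:x2]=1; m&=k
        M.append(m.astype(np.uint8)); 
    pts=[w(dd,*np.argwhere(m)[:,::-1].mean(0),6) for dd,m in zip((s,d),M)]; x0=np.mean(pts,0)
    def cost(p,each=False):
        r=[]
        for dd,m in zip((s,d),M):
            K=np.zeros((420*4,560*4),np.uint8); cv2.fillConvexPoly(K,np.round((hull(dd,*p,L,W)+.5)*4*16).astype(int),1,shift=4)
            r.append(np.logical_xor(K,cv2.resize(m,None,fx=4,fy=4,interpolation=0)).sum()/16)
        return r if each else sum(r)
    best=min((minimize(cost,[x0[0],x0[1],t],method='Nelder-Mead',options=dict(initial_simplex=[[x0[0],x0[1],t],[x0[0]+8,x0[1],t],[x0[0],x0[1]+8,t],[x0[0],x0[1],t+.2]])) for t in np.arange(-1.4,1.6,.35)),key=lambda r:r.fun)
    print(n,best.x.round(3),best.fun,cost(best.x,True),[m.sum() for m in M],[p.round(1) for p in pts])
from scipy.spatial.transform import Rotation as R
print(R.from_rotvec(ctrl.state()['ee_rot']).as_matrix().round(3))
E
```

```text
large [550.   65.7] [545.7  69.5] [547.9  67.6]
small [553.5 -69.2] [551.7 -67.6] [552.6 -68.4]
coil [660.   62.4] [654.9  65.3] [657.5  63.8]
keepdisc [663.4 -63.3] [660.2 -62.6] [661.8 -63. ]
keepstud [661.8 -64.2] [660.9 -63.7] [661.4 -63.9]
brFar [438.6  78.4] [436.5  76.1] [437.6  77.3]
brNear [482.4  82.2] [479.6  81.9] [481.  82.]
bottle [442.7 -76.9] [443.  -75.9] [442.9 -76.4]
pink [ 549.8 -167.7] [ 546.7 -163.5] [ 548.2 -165.6]
teal [ 468.1 -161.6] [ 464.8 -158.5] [ 466.4 -160.1]
green [381.4  61.6] [371.6  63.8] [376.5  62.7]
tray3 [5.12809e+02 2.66105e+02 1.28000e-01] 1139.625 [np.float64(990.25), np.float64(149.375)] [np.uint64(4685), np.uint64(8329)] [array([527.1, 266.6,   6. ]), array([509.5, 268.3,   6. ])]
tray2 [ 5.41844e+02 -2.80458e+02  1.87000e-01] 531.3125 [np.float64(456.5625), np.float64(74.75)] [np.uint64(1616), np.uint64(1546)] [array([ 544.4, -281.4,    6. ]), array([ 540.1, -277.5,    6. ])]
[[-0.951  0.308 -0.   ]
 [ 0.308  0.951 -0.001]
 [ 0.    -0.001 -1.   ]]
```

```bash
python3 - <<'E'
from h import *
from scipy.optimize import minimize
s,d=load('s0'),load('d0')
def hull(dd,x,y,t,L,W):
    c,sn=np.cos(t),np.sin(t)
    P=[[x+c*a-sn*b,y+sn*a+c*b,z] for a in(-L/2,L/2) for b in(-W/2,W/2) for z in(0,12)]
    return cv2.convexHull(px(dd,P).astype(np.float32))
for n,L,W,regs,x0 in [('tray3',244,84,((380,190,480,320),(180,310,360,400)),(512.8,266,.128)),('tray2',144,74,((120,130,200,200),(295,112,370,150)),(542,-280,.18))]:
    for dd,(x1,y1,x2,y2) in zip((s,d),regs):
        im=dd['img'].astype(int); m=((im[:,:,2]>im[:,:,0]*1.5)&(im[:,:,2]>im[:,:,1]*1.35)&(im[:,:,2]>50)); k=np.zeros_like(m);k[y1:y2,x1:x2]=1; m=(m&k).astype(np.uint8)
        def cost(p):
            K=np.zeros((1680,2240),np.uint8); cv2.fillConvexPoly(K,np.round((hull(dd,*p,L,W)+.5)*64).astype(int),1,shift=4)
            return np.logical_xor(K,cv2.resize(m,None,fx=4,fy=4,interpolation=0)).sum()/16
        x,y,t=x0
        r=minimize(cost,x0,method='Nelder-Mead',options=dict(initial_simplex=[x0,[x+8,y,t],[x,y+8,t],[x,y,t+.1]]))
        print(n,r.x.round(3),r.fun,m.sum())
E
```

```text
tray3 [5.12503e+02 2.64182e+02 1.31000e-01] 95.875 5514
tray3 [5.12706e+02 2.66823e+02 1.30000e-01] 106.5 8459
tray2 [ 5.40334e+02 -2.82780e+02  1.80000e-01] 54.875 2006
tray2 [ 5.41179e+02 -2.78793e+02  1.76000e-01] 44.75 1595
```

Emit:
jog_arm --linear '[[0,0,0],[0,0,0],[0,0,0],[0,0,0]]' --turn '[[0,0,-0.4],[0,0,-0.4],[0,0,-0.4],[0,0,-0.4]]' --fingers '[1,1,1,1]'

```text
time: 0.48
tcp_pos: [161.5, 499.3, 256.0]
ee_rot: [0.007, -3.141, 0.001]
ft_force: [0.1, 0.7, 0.5]
gripper_width: 85.2
grip_force: 0.0
```

Emit:
jog_arm --linear '[[-0.99,-0.87,0.2],[-0.99,-0.87,0.2],[-0.99,-0.87,0.2],[-0.99,-0.87,0.2]]' --turn '[[0,0,0],[0,0,0],[0,0,0],[0,0,0]]' --fingers '[1,1,1,1]'

```text
time: 0.82
tcp_pos: [263.2, 409.0, 235.3]
ee_rot: [0.007, 3.141, -0.004]
ft_force: [-0.2, -0.3, 0.5]
gripper_width: 85.5
grip_force: 0.0
```

Emit:
jog_arm --linear '[[-0.99,-0.87,0.2],[-0.99,-0.87,0.2],[-0.99,-0.87,0.2],[-0.99,-0.87,0.2]]' --turn '[[0,0,0],[0,0,0],[0,0,0],[0,0,0]]' --fingers '[1,1,1,1]'

```text
time: 1.15
tcp_pos: [362.6, 322.3, 215.4]
ee_rot: [0.008, 3.141, -0.003]
ft_force: [0.5, -0.8, -0.5]
gripper_width: 85.2
grip_force: 0.0
```

Emit:
jog_arm --linear '[[-0.99,-0.87,0.2],[-0.99,-0.87,0.2],[-0.99,-0.87,0.2],[-0.99,-0.87,0.2]]' --turn '[[0,0,0],[0,0,0],[0,0,0],[0,0,0]]' --fingers '[1,1,1,1]'

```text
time: 1.48
tcp_pos: [462.0, 235.8, 195.3]
ee_rot: [0.007, 3.141, -0.002]
ft_force: [-0.4, -0.2, 0.3]
gripper_width: 85.6
grip_force: 0.0
```

Emit:
jog_arm --linear '[[-0.99,-0.87,0.2],[-0.99,-0.87,0.2],[-0.99,-0.87,0.2],[-0.99,-0.87,0.2]]' --turn '[[0,0,0],[0,0,0],[0,0,0],[0,0,0]]' --fingers '[1,1,1,1]'

```text
time: 1.82
tcp_pos: [561.4, 148.9, 175.0]
ee_rot: [0.006, 3.141, -0.002]
ft_force: [-1.7, 0.6, 0.3]
gripper_width: 85.6
grip_force: 0.0
```

Emit:
jog_arm --linear '[[-0.96,-0.85,0.2],[-0.96,-0.85,0.2],[-0.96,-0.85,0.2],[-0.96,-0.85,0.2],[-0.96,-0.85,0.2]]' --turn '[[0,0,0],[0,0,0],[0,0,0],[0,0,0],[0,0,0]]' --fingers '[1,1,1,1,1]'

```text
time: 2.23
tcp_pos: [655.1, 65.7, 154.8]
ee_rot: [-0.005, -3.14, 0.0]
ft_force: [-0.1, 0.4, -0.5]
gripper_width: 85.7
grip_force: 0.0
```

```bash
python3 - <<'E'
from h import *
d=grab('wrist','w1'); st=ctrl.state(); print(st['qpos'].round(2),st['tcp_pos'].round(1))
im=d['img'][:,:,::-1].copy()
for p in px(d,[[657.5,63.8,34],[548,67.6,42],[459.3,79.6,45],[661.5,-63.5,46]]):
    cv2.circle(im,tuple(int(v) for v in p),3,(0,0,255),1)
cv2.imwrite('pics/w1m.png',im)
E
```

```text
[0.1  0.51 0.14 1.21 0.   0.1 ] [654.   66.9 155.4]
```

View pics/w1m.png

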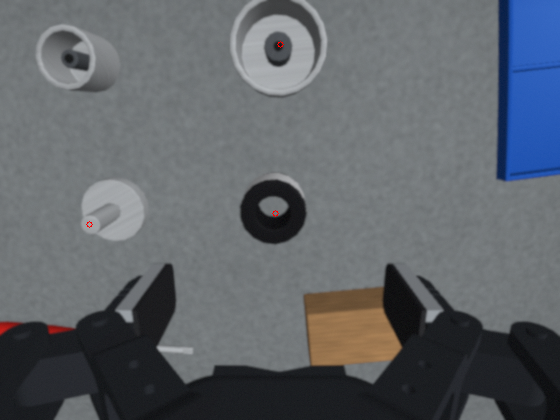

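The wrist view shows the coil top at (273,211), about 1 mm from its projected position at (275,213). The other marks also sit on their parts, so the positions hold.

Emit:
jog_arm --linear '[[-0.04,-0.02,0.4],[-0.04,-0.02,0.8],[-0.04,-0.02,0.95],[-0.04,-0.02,0.95]]' --turn '[[0,0,0],[0,0,0],[0,0,0],[0,0,0]]' --fingers '[1,1,1,1]'

```text
time: 2.62
tcp_pos: [654.3, 66.5, 57.5]
ee_rot: [0.003, -3.134, 0.001]
ft_force: [-0.9, -0.1, 0.9]
gripper_width: 85.6
grip_force: 0.0
```

Emit:
jog_arm --linear '[[0,0,0.15],[0,0,0.25],[0,0,0.25],[0,0,0.25],[0,0,0.25]]' --turn '[[0,0,0],[0,0,0],[0,0,0],[0,0,0],[0,0,0]]' --fingers '[1,1,0.3,0.3,0.3]' --grip_force 60

```text
time: 3.03
tcp_pos: [658.6, 65.5, 37.7]
ee_rot: [-0.002, 3.14, -0.0]
ft_force: [-0.2, -1.2, 1.1]
gripper_width: 51.7
grip_force: 0.4
```

Emit:
jog_arm --linear '[[0,0,0],[0,0,0],[0,0,0],[0,0,0],[0,0,0]]' --turn '[[0,0,0],[0,0,0],[0,0,0],[0,0,0],[0,0,0]]' --fingers '[0.3,0.3,0.3,0.3,0.3]'

```text
time: 3.45
tcp_pos: [659.0, 65.4, 38.1]
ee_rot: [-0.002, 3.139, 0.001]
ft_force: [-0.6, 1.4, 5.8]
gripper_width: 45.8
grip_force: 62.9
```

Emit:
jog_arm --linear '[[0,0,-0.3],[0,0,-0.7],[0,0,-1],[0,0,-1]]' --turn '[[0,0,0],[0,0,0],[0,0,0],[0,0,0]]' --fingers '[0.3,0.3,0.3,0.3]'

```text
time: 3.78
tcp_pos: [661.3, 65.4, 143.9]
ee_rot: [-0.002, 3.131, 0.002]
ft_force: [1.2, -0.0, -1.3]
gripper_width: 46.0
grip_force: 62.4
```

Emit:
jog_arm --linear '[[0.12,0.3,0],[0.22,0.7,0],[0.33,1,0],[0.33,1,0]]' --turn '[[0,0,0],[0,0,0],[0,0,0],[0,0,0]]' --fingers '[0.3,0.3,0.3,0.3]'

```text
time: 4.12
tcp_pos: [623.0, 170.0, 136.5]
ee_rot: [0.008, -3.141, -0.003]
ft_force: [1.1, -1.0, -1.5]
gripper_width: 46.1
grip_force: 62.4
```

Emit:
jog_arm --linear '[[0.12,0.4,0],[0.22,0.7,0],[0.33,1,0],[0.33,1,0]]' --turn '[[0,0,0],[0,0,0],[0,0,0],[0,0,0]]' --fingers '[0.3,0.3,0.3,0.3]'

```text
time: 4.45
tcp_pos: [590.0, 269.7, 136.3]
ee_rot: [0.009, -3.141, -0.003]
ft_force: [0.0, 0.1, -1.9]
gripper_width: 46.2
grip_force: 62.5
```

Emit:
jog_arm --linear '[[0,0.11,0],[0,0.11,0.3],[0,0.11,0.6],[0,0.11,0.8],[0,0.11,0.8]]' --turn '[[0,0,0],[0,0,0],[0,0,0],[0,0,0],[0,0,0]]' --fingers '[0.3,0.3,0.3,0.3,0.3]'

```text
time: 4.87
tcp_pos: [589.7, 274.4, 51.8]
ee_rot: [0.001, -3.135, 0.005]
ft_force: [-0.4, -0.9, -1.6]
gripper_width: 46.3
grip_force: 62.4
```

```bash
python3 - <<'E'
from h import *
d=grab('side','d1'); print(ctrl.state())
im=d['img'][260:410,150:390,::-1]
cv2.imwrite('pics/d1c.png',cv2.resize(im,None,fx=3.3,fy=3.3,interpolation=cv2.INTER_CUBIC))
E
```

```text
{'time': 4.9167, 'qpos': array([ 4.35461684e-01,  5.74427774e-01, -1.88293743e-02,  9.82031291e-01,
       -2.10785678e-04,  4.35116812e-01]), 'qd': array([ 0.00165227, -0.03835213,  0.05643402,  0.03001469,  0.00065197,
        0.00063811]), 'effort': array([ 2.34840475e-01, -7.30017257e+01,  2.93256283e+01, -7.67540876e-01,
        6.90576533e-03,  3.26696272e-04]), 'tcp_pos': array([590.81603513, 274.810552  ,  54.26269878]), 'ee_rot': array([ 5.41778771e-04, -3.13760657e+00,  3.27147896e-03]), 'ft_force': array([-0.69760917, -0.44434825, -1.60875778]), 'wrist_torque': array([ 0.03657579, -0.01733576, -0.05298562]), 'grip_force': 62.39662356732879, 'gripper_width': 45.92335837881288}
```

View pics/d1c.png

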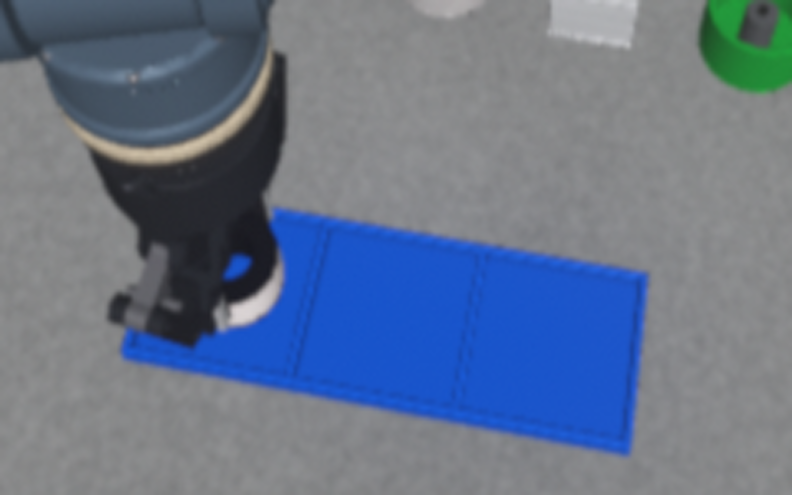

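The side crop shows the coil held above the far end bay, but its top ellipse at (245,265) looks tilted. I'll check with the wrist view before lowering it.

```bash
python3 - <<'E'
from h import *
d=grab('wrist','w2'); im=d['img'][:,:,::-1].copy()
cv2.imwrite('pics/w2.png',im); s=grab('scene','s2')['img'][150:330,360:520,::-1]
s=cv2.resize(s,None,fx=2.33,fy=2.33,interpolation=cv2.INTER_CUBIC)[:420]
cv2.imwrite('pics/w2m.png',np.hstack([cv2.resize(im,(426,320)),s[:320]]))
E
```

```text
(no output)
```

View pics/w2m.png

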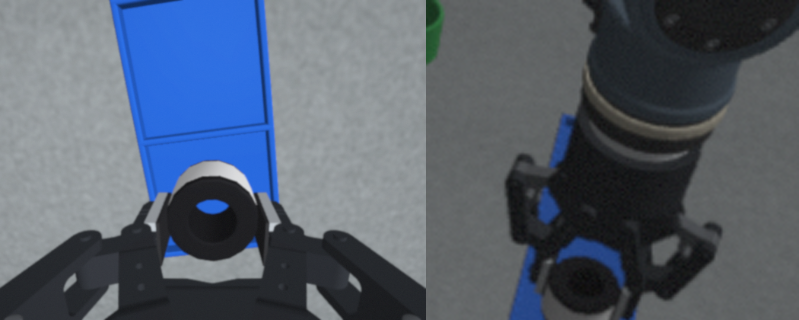

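The wrist view shows the coil between the pads, hole upwards. I'll compare it with projected circles for an upright coil to settle the tilt.

```bash
python3 - <<'E'
from h import *
out=[]
th=np.linspace(0,6.283,60)
st=ctrl.state();print(st['tcp_pos'],st['ee_rot'])
for f,(x,y,wd,h) in (('w2',(180,180,200,200)),('d1',(170,300,100,100))):
    d=load(f); im=cv2.resize(d['img'][:,:,::-1],None,fx=4,fy=4,interpolation=cv2.INTER_CUBIC)
    for z,r,c in ((54,24,(0,0,255)),(20,24,(0,255,0)),(54,12,(0,255,255))):
        P=np.c_[591.5+r*np.cos(th),275.5+r*np.sin(th),0*th+z]
        cv2.polylines(im,[np.round(px(d,P)*4+2).astype(int)],True,c,1)
    out.append(cv2.resize(im[4*y:4*(y+h),4*x:4*(x+wd)],(400,400)))
cv2.imwrite('pics/cmp.png',np.hstack(out))
E
```

```text
[592.74133751 275.87335971  57.3404906 ] [-8.38100035e-04  3.14062859e+00  4.60258375e-04]
```

View pics/cmp.png

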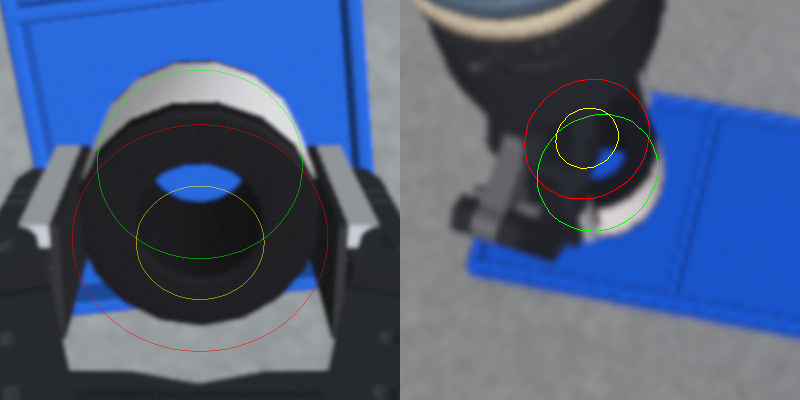

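```bash
python3 - <<'E'
from h import *
from scipy.optimize import least_squares
d=load('w2'); th=np.linspace(0,2*np.pi,361)
def pr(p,z,r):
    x,y,zb,t=p
    l=np.c_[r*np.cos(th),r*np.sin(th),0*th+z-17]
    c,s=np.cos(t),np.sin(t); l=np.c_[c*l[:,0]+s*l[:,2],l[:,1],-s*l[:,0]+c*l[:,2]]
    return ((px(d,l+[x,y,zb+17])-180)*2)+1
def f(p):
    a=pr(p,34,24);b=pr(p,0,24);h=pr(p,34,12);hb=pr(p,0,12)
    return np.array([a[:,0].min()-83,a[:,0].max()-315,a[:,1].min()-103,a[:,1].max()-325,b[:,1].min()-60,hb[:,1].max()-201])
for t0 in (0,.3,-.3):
    r=least_squares(f,[592,276,15,t0]);print(r.x.round(3),r.cost.round(1),r.fun.round(1))
r=least_squares(lambda p:f([*p,0]),[592,276,15]);print(r.x.round(2),r.cost,r.fun.round(1))
E
```

```text
[ 5.92305e+02  2.75328e+02  9.65900e+00 -4.00000e-02] 15.8 [-2.9  2.9  0.9 -2.9  2.3 -0.2]
[ 5.92305e+02  2.75328e+02  9.65900e+00 -4.00000e-02] 15.8 [-2.9  2.9  0.9 -2.9  2.3 -0.2]
[ 5.92305e+02  2.75328e+02  9.65900e+00 -4.00000e-02] 15.8 [-2.9  2.9  0.9 -2.9  2.3 -0.2]
[591.99 275.33  10.18] 35.244379846239596 [-3.3  3.3  5.3 -2.6 -0.1 -3.7]
```

The fit says the coil is nearly upright (about 0.04 rad), well centred, and hanging about 10 mm lower in the fingers than I commanded. I'll lower it gently and watch the force.

Emit:
jog_arm --linear '[[0,0,0.05],[0,0,0.05],[0,0,0.05]]' --turn '[[0,0,0],[0,0,0],[0,0,0]]' --fingers '[0.3,0.3,0.3]'

```text
time: 5.27
tcp_pos: [592.3, 276.1, 52.2]
ee_rot: [-0.002, 3.14, 0.001]
ft_force: [-0.0, 0.0, -2.0]
gripper_width: 45.7
grip_force: 62.4
```

Emit:
jog_arm --linear '[[0,0,0.02],[0,0,0.02],[0,0,0.02]]' --turn '[[0,0,0],[0,0,0],[0,0,0]]' --fingers '[0.3,0.3,0.3]'

```text
time: 5.52
tcp_pos: [591.9, 276.1, 49.4]
ee_rot: [-0.002, 3.141, -0.0]
ft_force: [-0.4, 0.3, -1.8]
gripper_width: 45.5
grip_force: 62.4
```

Emit:
jog_arm --linear '[[0,0,0.02],[0,0,0.02],[0,0,0.02]]' --turn '[[0,0,0],[0,0,0],[0,0,0]]' --fingers '[0.3,0.3,0.3]'

```text
time: 5.77
tcp_pos: [591.7, 276.0, 47.1]
ee_rot: [0.002, -3.141, 0.0]
ft_force: [0.0, -0.5, -1.7]
gripper_width: 46.1
grip_force: 62.4
```

Emit:
jog_arm --linear '[[0,0,0.02],[0,0,0.02],[0,0,0.02]]' --turn '[[0,0,0],[0,0,0],[0,0,0]]' --fingers '[0.3,0.3,0.3]'

```text
time: 6.02
tcp_pos: [591.7, 276.0, 45.1]
ee_rot: [0.002, -3.141, 0.0]
ft_force: [0.3, -0.4, -1.2]
gripper_width: 45.5
grip_force: 62.4
```

Emit:
jog_arm --linear '[[0,0,0.02],[0,0,0.02],[0,0,0.02]]' --turn '[[0,0,0],[0,0,0],[0,0,0]]' --fingers '[0.3,0.3,0.3]'

```text
time: 6.27
tcp_pos: [591.8, 276.0, 43.1]
ee_rot: [0.002, -3.141, 0.0]
ft_force: [0.4, 0.2, -1.3]
gripper_width: 45.9
grip_force: 62.4
```

Emit:
jog_arm --linear '[[0,0,0.02],[0,0,0.02],[0,0,0.02]]' --turn '[[0,0,0],[0,0,0],[0,0,0]]' --fingers '[0.3,0.3,0.3]'

```text
time: 6.52
tcp_pos: [591.8, 276.1, 41.2]
ee_rot: [0.002, -3.141, 0.0]
ft_force: [-0.5, 0.1, -1.8]
gripper_width: 45.7
grip_force: 62.6
```

Emit:
jog_arm --linear '[[0,0,0.015],[0,0,0.015],[0,0,0.015]]' --turn '[[0,0,0],[0,0,0],[0,0,0]]' --fingers '[0.3,0.3,0.3]'

```text
time: 6.77
tcp_pos: [591.8, 276.1, 41.1]
ee_rot: [-0.002, 3.141, 0.0]
ft_force: [-3.3, -1.8, 9.4]
gripper_width: 46.0
grip_force: 63.7
```

Emit:
jog_arm --linear '[[0,0,0.01],[0,0,0.01],[0,0,0.01]]' --turn '[[0,0,0],[0,0,0],[0,0,0]]' --fingers '[0.3,0.3,0.3]'

```text
time: 7.02
tcp_pos: [591.8, 276.0, 41.1]
ee_rot: [-0.002, 3.14, 0.001]
ft_force: [-6.7, -2.0, 16.7]
gripper_width: 46.0
grip_force: 64.7
```

Emit:
jog_arm --linear '[[0,0,-0.015],[0,0,-0.015],[0,0,-0.015],[0,0,-0.015],[0,0,-0.015]]' --turn '[[0,0,0],[0,0,0],[0,0,0],[0,0,0],[0,0,0]]' --fingers '[0.6,0.9,0.9,0.9,0.9]'

```text
time: 7.43
tcp_pos: [591.8, 276.0, 40.0]
ee_rot: [0.002, -3.141, 0.0]
ft_force: [-0.5, -0.3, 0.1]
gripper_width: 76.9
grip_force: 0.0
```

Emit:
jog_arm --linear '[[0,0,-0.3],[0,0,-0.7],[0,0,-1],[0,0,-1]]' --turn '[[0,0,0],[0,0,0],[0,0,0],[0,0,0]]' --fingers '[0.9,0.9,0.9,0.9]'

```text
time: 7.77
tcp_pos: [594.6, 277.3, 146.9]
ee_rot: [-0.002, 3.133, 0.006]
ft_force: [1.4, 0.3, 0.5]
gripper_width: 77.0
grip_force: 0.0
```

```bash
python3 - <<'E'
from h import *
d=grab('wrist','w3'); st=ctrl.state(); print(st['tcp_pos'],st['gripper_width'])
im=cv2.resize(d['img'][:,:,::-1],(426,320))
e=cv2.resize(grab('side','d3')['img'][300:400,170:290,::-1],(370,320),interpolation=cv2.INTER_CUBIC)
cv2.imwrite('pics/w3m.png',np.hstack([im,e]))
E
```

```text
[593.69164543 276.94150459 143.98370968] 76.48984617580683
```

View pics/w3m.png

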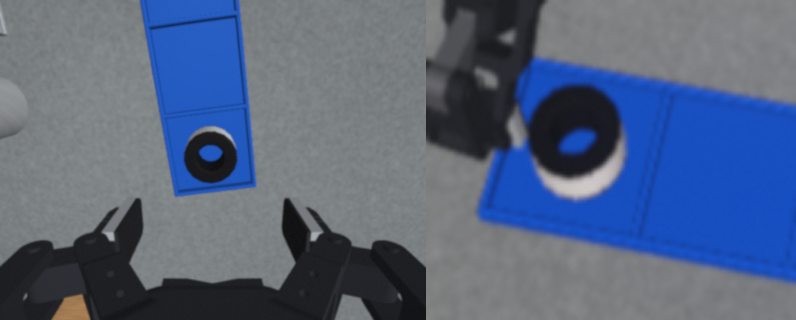

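The coil stands centred in the far end bay, at (211,153) in the wrist view. Next is the keeper.

Emit:
jog_arm --linear '[[-0.08,-0.4,0],[-0.16,-0.8,0],[-0.23,-1,0],[-0.23,-1,0]]' --turn '[[0,0,0],[0,0,0],[0,0,0],[0,0,0]]' --fingers '[0.6,0.6,0.6,0.6]'

```text
time: 8.2
tcp_pos: [615.1, 171.9, 138.6]
ee_rot: [-0.004, -3.139, 0.003]
ft_force: [0.7, -0.2, 0.6]
gripper_width: 51.1
grip_force: 0.0
```

Emit:
jog_arm --linear '[[-0.08,-0.4,0],[-0.16,-0.8,0],[-0.23,-1,0],[-0.23,-1,0]]' --turn '[[0,0,0],[0,0,0],[0,0,0],[0,0,0]]' --fingers '[0.6,0.6,0.6,0.6]'

```text
time: 8.53
tcp_pos: [638.4, 72.6, 138.7]
ee_rot: [-0.004, -3.14, 0.002]
ft_force: [-0.4, -0.1, -0.6]
gripper_width: 51.2
grip_force: 0.0
```

Emit:
jog_arm --linear '[[-0.08,-0.4,0],[-0.16,-0.8,0],[-0.23,-1,0],[-0.23,-1,0]]' --turn '[[0,0,0],[0,0,0],[0,0,0],[0,0,0]]' --fingers '[0.6,0.6,0.6,0.6]'

```text
time: 8.87
tcp_pos: [661.7, -26.8, 138.8]
ee_rot: [-0.003, -3.14, 0.001]
ft_force: [-1.0, 0.7, 0.1]
gripper_width: 51.8
grip_force: 0.0
```

Emit:
jog_arm --linear '[[0,-0.39,0],[0,-0.39,0.2],[0,-0.39,0.5],[0,-0.39,0.5]]' --turn '[[0,0,0],[0,0,0],[0,0,0],[0,0,0]]' --fingers '[0.6,0.6,0.6,0.6]'

```text
time: 9.2
tcp_pos: [658.0, -61.5, 84.4]
ee_rot: [0.002, -3.133, -0.002]
ft_force: [-1.6, -0.5, -1.6]
gripper_width: 51.2
grip_force: 0.0
```

Emit:
jog_arm --linear '[[0,0,0.3],[0,0,0.47],[0,0,0.47],[0,0,0.47],[0,0,0.47]]' --turn '[[0,0,0],[0,0,0],[0,0,0],[0,0,0],[0,0,0]]' --fingers '[0.6,0.6,0.6,0,0]'

```text
time: 9.62
tcp_pos: [662.0, -62.0, 44.7]
ee_rot: [-0.004, 3.141, -0.0]
ft_force: [0.2, -0.1, 0.4]
gripper_width: 27.9
grip_force: 0.0
```

Emit:
jog_arm --linear '[[0,0,0],[0,0,0],[0,0,0],[0,0,0],[0,0,0]]' --turn '[[0,0,0],[0,0,0],[0,0,0],[0,0,0],[0,0,0]]' --fingers '[0,0,0,0,0]'

```text
time: 10.03
tcp_pos: [662.4, -62.5, 45.3]
ee_rot: [-0.002, 3.139, 0.001]
ft_force: [-0.1, 2.5, 6.7]
gripper_width: 12.0
grip_force: 58.7
```

Emit:
jog_arm --linear '[[0,0,-0.3],[0,0,-0.7],[0,0,-1],[0,0,-1]]' --turn '[[0,0,0],[0,0,0],[0,0,0],[0,0,0]]' --fingers '[0,0,0,0]'

```text
time: 10.37
tcp_pos: [664.4, -63.2, 151.0]
ee_rot: [-0.002, 3.131, -0.002]
ft_force: [0.6, 0.2, -1.1]
gripper_width: 12.0
grip_force: 58.5
```

Emit:
jog_arm --linear '[[0.2,0.26,0],[0.4,0.53,0],[0.6,0.8,0],[0.76,1,0],[0.76,1,0]]' --turn '[[0,0,0],[0,0,0],[0,0,0],[0,0,0],[0,0,0]]' --fingers '[0,0,0,0,0]'

```text
time: 10.78
tcp_pos: [581.9, 40.1, 143.6]
ee_rot: [0.007, -3.14, -0.002]
ft_force: [-0.4, -0.0, -1.2]
gripper_width: 11.6
grip_force: 58.7
```

Emit:
jog_arm --linear '[[0.2,0.26,0],[0.4,0.53,0],[0.6,0.8,0],[0.76,1,0],[0.76,1,0]]' --turn '[[0,0,0],[0,0,0],[0,0,0],[0,0,0],[0,0,0]]' --fingers '[0,0,0,0,0]'

```text
time: 11.2
tcp_pos: [506.4, 139.4, 143.6]
ee_rot: [0.007, -3.14, -0.001]
ft_force: [0.1, -0.4, -1.4]
gripper_width: 11.9
grip_force: 58.8
```

Emit:
jog_arm --linear '[[0.2,0.26,0],[0.4,0.53,0],[0.6,0.8,0],[0.76,1,0],[0.76,1,0]]' --turn '[[0,0,0],[0,0,0],[0,0,0],[0,0,0],[0,0,0]]' --fingers '[0,0,0,0,0]'

```text
time: 11.62
tcp_pos: [431.0, 239.2, 143.5]
ee_rot: [0.007, -3.141, -0.001]
ft_force: [-0.2, 0.2, -1.3]
gripper_width: 11.7
grip_force: 58.9
```

Emit:
jog_arm --linear '[[0,0.19,0],[0,0.19,0.3],[0,0.19,0.6],[0,0.19,0.9],[0,0.19,0.92]]' --turn '[[0,0,0],[0,0,0],[0,0,0],[0,0,0],[0,0,0]]' --fingers '[0,0,0,0,0]'

```text
time: 12.03
tcp_pos: [431.5, 254.3, 47.5]
ee_rot: [0.002, -3.137, 0.005]
ft_force: [-1.2, -0.7, -1.0]
gripper_width: 12.1
grip_force: 62.4
```

Emit:
jog_arm --linear '[[0,0,0],[0,0,0.01],[0,0,0.02],[0,0,0.03],[0,0,0.03]]' --turn '[[0,0,0],[0,0,0],[0,0,0],[0,0,0],[0,0,0]]' --fingers '[0,0,0,0,0]'

```text
time: 12.45
tcp_pos: [433.5, 256.1, 49.3]
ee_rot: [-0.002, 3.14, 0.001]
ft_force: [-0.2, -0.8, -1.5]
gripper_width: 11.8
grip_force: 62.4
```

Emit:
jog_arm --linear '[[0,0,0.01],[0,0,0.01],[0,0,0.01]]' --turn '[[0,0,0],[0,0,0],[0,0,0]]' --fingers '[0,0,0]'

```text
time: 12.7
tcp_pos: [432.9, 255.9, 47.5]
ee_rot: [-0.002, 3.141, 0.0]
ft_force: [-0.5, 0.0, -0.9]
gripper_width: 12.1
grip_force: 62.4
```

Emit:
jog_arm --linear '[[0,0,0.01],[0,0,0.01],[0,0,0.01]]' --turn '[[0,0,0],[0,0,0],[0,0,0]]' --fingers '[0,0,0]'

```text
time: 12.95
tcp_pos: [433.1, 256.0, 46.5]
ee_rot: [-0.002, 3.141, 0.0]
ft_force: [0.2, -0.9, 3.6]
gripper_width: 11.9
grip_force: 62.9
```

Emit:
jog_arm --linear '[[0,0,0.01],[0,0,0.01],[0,0,0.01]]' --turn '[[0,0,0],[0,0,0],[0,0,0]]' --fingers '[0,0,0]'

```text
time: 13.2
tcp_pos: [433.2, 256.0, 46.4]
ee_rot: [-0.002, 3.14, 0.001]
ft_force: [-2.4, -3.8, 15.8]
gripper_width: 11.8
grip_force: 64.6
```

Emit:
jog_arm --linear '[[0,0,-0.01],[0,0,-0.01],[0,0,-0.01],[0,0,-0.01],[0,0,-0.01]]' --turn '[[0,0,0],[0,0,0],[0,0,0],[0,0,0],[0,0,0]]' --fingers '[0.5,0.5,0.5,0.5,0.5]'

```text
time: 13.62
tcp_pos: [432.7, 255.8, 46.1]
ee_rot: [0.002, -3.141, 0.0]
ft_force: [0.1, -0.3, 0.3]
gripper_width: 42.7
grip_force: 0.0
```

Emit:
jog_arm --linear '[[0,0,-0.3],[0,0,-0.7],[0,0,-1],[0,0,-1]]' --turn '[[0,0,0],[0,0,0],[0,0,0],[0,0,0]]' --fingers '[0.5,0.5,0.5,0.5]'

```text
time: 13.95
tcp_pos: [435.3, 257.3, 151.7]
ee_rot: [-0.002, 3.135, 0.006]
ft_force: [1.7, 0.5, -0.7]
gripper_width: 42.2
grip_force: 0.0
```

Emit:
jog_arm --linear '[[-0.13,-0.4,0],[-0.26,-0.8,0],[-0.26,-1,0],[-0.26,-1,0]]' --turn '[[0,0,0],[0,0,0],[0,0,0],[0,0,0]]' --fingers '[0.5,0.5,0.5,0.5]'

```text
time: 14.28
tcp_pos: [458.8, 152.6, 145.9]
ee_rot: [-0.003, -3.141, 0.002]
ft_force: [-0.0, -0.2, -2.1]
gripper_width: 42.9
grip_force: 0.0
```

Emit:
jog_arm --linear '[[0,-0.4,0],[0,-0.76,0],[0,-0.76,0],[0,-0.76,0]]' --turn '[[0,0,-0.07],[0,0,-0.136],[0,0,-0.136],[0,0,-0.136]]' --fingers '[0.5,0.5,0.5,0.5]'

```text
time: 14.62
tcp_pos: [459.0, 78.8, 146.1]
ee_rot: [0.165, -3.137, -0.0]
ft_force: [0.5, 1.0, 0.5]
gripper_width: 42.9
grip_force: 0.0
```

```bash
python3 - <<'E'
from h import *
d=grab('wrist','w4'); st=ctrl.state(); print(st['tcp_pos'],st['ee_rot'],st['gripper_width'],st['qpos'].round(2))
im=d['img'][:,:,::-1].copy()
for p in px(d,[[437.6,77.3,45],[481,82,45]]): cv2.circle(im,tuple(int(v) for v in p),3,(0,0,255),1)
im=cv2.resize(im,(426,320))
e=cv2.resize(grab('side','d4')['img'][300:400,170:350,::-1],(370,320),interpolation=cv2.INTER_CUBIC)
cv2.imwrite('pics/w4m.png',np.hstack([im,e]))
E
```

```text
[459.12870572  79.69768665 146.11124094] [ 1.66340127e-01 -3.13695098e+00 -4.61249829e-04] 42.75933457915268 [ 0.17  0.21 -0.35  1.01  0.    0.07]
```

View pics/w4m.png

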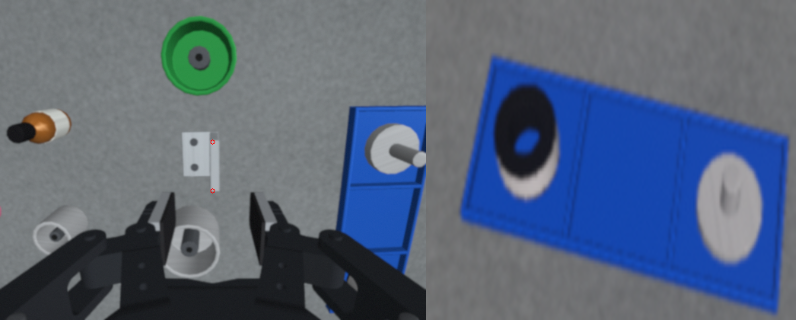

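In the wrist view the web runs along the tool axis at (214,165), under its marks. The keeper and coil stand in their end bays in the side crop. I'll descend and grip the bracket.

Emit:
jog_arm --linear '[[0,0,0.4],[0,0,0.8],[0,0,0.95],[0,0,0.95]]' --turn '[[0,0,0],[0,0,0],[0,0,0],[0,0,0]]' --fingers '[0.5,0.5,0.5,0.5]'

```text
time: 15.05
tcp_pos: [456.5, 80.7, 48.0]
ee_rot: [0.172, -3.131, 0.001]
ft_force: [-0.9, 0.4, -0.0]
gripper_width: 42.6
grip_force: 0.0
```

Emit:
jog_arm --linear '[[0,0,0.08],[0,0,0.1],[0,0,0.1],[0,0,0.1],[0,0,0.1]]' --turn '[[0,0,0],[0,0,0],[0,0,0],[0,0,0],[0,0,0]]' --fingers '[0.5,0.5,0,0,0]'

```text
time: 15.47
tcp_pos: [459.9, 80.1, 42.3]
ee_rot: [-0.17, 3.135, 0.0]
ft_force: [-2.9, -0.5, 29.0]
gripper_width: 7.2
grip_force: 44.6
```

Emit:
jog_arm --linear '[[0,0,0],[0,0,0],[0,0,0],[0,0,0],[0,0,0]]' --turn '[[0,0,0],[0,0,0],[0,0,0],[0,0,0],[0,0,0]]' --fingers '[0,0,0,0,0]'

```text
time: 15.88
tcp_pos: [459.9, 80.1, 42.4]
ee_rot: [-0.17, 3.135, 0.001]
ft_force: [-1.0, 0.9, 6.8]
gripper_width: 6.9
grip_force: 59.4
```

Emit:
jog_arm --linear '[[0,0,-0.3],[0,0,-0.7],[0,0,-1],[0,0,-1]]' --turn '[[0,0,0],[0,0,0],[0,0,0],[0,0,0]]' --fingers '[0,0,0,0]'

```text
time: 16.22
tcp_pos: [462.1, 80.3, 147.2]
ee_rot: [-0.169, 3.128, 0.002]
ft_force: [2.0, 0.3, -0.1]
gripper_width: 6.6
grip_force: 58.7
```

Emit:
jog_arm --linear '[[-0.01,-0.3,0],[-0.02,-0.65,0],[-0.02,-1,0],[-0.02,-1,0]]' --turn '[[0,0,0],[0,0,0],[0,0,0],[0,0,0]]' --fingers '[0,0,0,0]'

```text
time: 16.55
tcp_pos: [472.5, -23.7, 141.7]
ee_rot: [-0.164, 3.136, -0.003]
ft_force: [-0.1, 0.3, -0.7]
gripper_width: 6.7
grip_force: 58.9
```

Emit:
jog_arm --linear '[[-0.01,-0.4,0],[-0.02,-0.8,0],[-0.02,-1,0],[-0.02,-1,0]]' --turn '[[0,0,0],[0,0,0],[0,0,0],[0,0,0]]' --fingers '[0,0,0,0]'

```text
time: 16.88
tcp_pos: [485.3, -121.9, 141.4]
ee_rot: [-0.164, 3.136, -0.002]
ft_force: [-0.0, 0.2, -0.6]
gripper_width: 6.8
grip_force: 59.1
```

Emit:
jog_arm --linear '[[-0.01,-0.4,0],[-0.02,-0.8,0],[-0.02,-1,0],[-0.02,-1,0]]' --turn '[[0,0,0],[0,0,0],[0,0,0],[0,0,0]]' --fingers '[0,0,0,0]'

```text
time: 17.22
tcp_pos: [498.1, -220.9, 141.3]
ee_rot: [-0.165, 3.136, -0.002]
ft_force: [0.1, -0.3, -1.0]
gripper_width: 7.1
grip_force: 59.2
```

Emit:
jog_arm --linear '[[0,-0.3,0],[0,-0.557,0],[0,-0.557,0],[0,-0.557,0],[0,-0.557,0]]' --turn '[[0,0,-0.09],[0,0,-0.09],[0,0,-0.09],[0,0,-0.09],[0,0,-0.09]]' --fingers '[0,0,0,0,0]'

```text
time: 17.63
tcp_pos: [503.1, -272.0, 141.1]
ee_rot: [0.28, -3.128, -0.001]
ft_force: [-0.1, 0.3, -1.1]
gripper_width: 7.0
grip_force: 59.2
```

```bash
python3 - <<'E'
from h import *
d=grab('wrist','w5'); st=ctrl.state(); print(st['tcp_pos'],st['ee_rot'],st['gripper_width'],st['qpos'].round(2))
im=d['img'][:,:,::-1].copy()
for a,b in ((-35,0),(35,0),(-72,-37),(-72,37),(72,37),(72,-37)):
  c,s=np.cos(.178),np.sin(.178)
  p=px(d,[[540.8+c*a-s*b,-280.8+s*a+c*b,3 if b==0 else 12]])[0]; cv2.circle(im,tuple(int(v) for v in p),3,(0,0,255),1)
cv2.imwrite('pics/w5m.png',im)
E
```

```text
[ 503.16725829 -271.77846951  141.22026752] [ 2.81162803e-01 -3.12838905e+00 -1.15298928e-03] 7.0592274409612195 [-0.5   0.38 -0.11  1.08  0.   -0.67]
```

View pics/w5m.png

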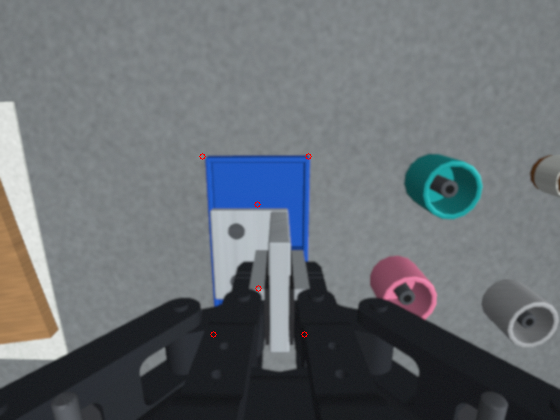

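The wrist view shows the bracket, foot level, over the near bay. The tray corners at (207,157) and (309,157) lie within 4 mm of my estimate.

Emit:
jog_arm --linear '[[0,0,0.3],[0,0,0.6],[0,0,0.85],[0,0,0.91],[0,0,0.91]]' --turn '[[0,0,0],[0,0,0],[0,0,0],[0,0,0],[0,0,0]]' --fingers '[0,0,0,0,0]'

```text
time: 18.1
tcp_pos: [502.3, -271.4, 48.9]
ee_rot: [0.282, -3.126, -0.003]
ft_force: [-0.7, 0.5, -0.7]
gripper_width: 6.9
grip_force: 59.2
```

Emit:
jog_arm --linear '[[0,0,0],[0,0,0.02],[0,0,0.04],[0,0,0.04],[0,0,0.04]]' --turn '[[0,0,0],[0,0,0],[0,0,0],[0,0,0],[0,0,0]]' --fingers '[0,0,0,0,0]'

```text
time: 18.52
tcp_pos: [503.7, -273.3, 47.0]
ee_rot: [-0.28, 3.128, -0.001]
ft_force: [-0.4, 0.5, 0.5]
gripper_width: 6.9
grip_force: 59.2
```

Emit:
jog_arm --linear '[[0,0,0.01],[0,0,0.01],[0,0,0.01]]' --turn '[[0,0,0],[0,0,0],[0,0,0]]' --fingers '[0,0,0]'

```text
time: 18.77
tcp_pos: [503.5, -273.2, 45.5]
ee_rot: [-0.28, 3.129, -0.0]
ft_force: [0.1, 0.1, 0.2]
gripper_width: 7.1
grip_force: 59.3
```

Emit:
jog_arm --linear '[[0,0,0.01],[0,0,0.01],[0,0,0.01]]' --turn '[[0,0,0],[0,0,0],[0,0,0]]' --fingers '[0,0,0]'

```text
time: 19.02
tcp_pos: [503.5, -273.2, 45.4]
ee_rot: [-0.28, 3.129, -0.001]
ft_force: [-3.0, 1.6, 10.1]
gripper_width: 6.9
grip_force: 61.0
```

Emit:
jog_arm --linear '[[0,0,-0.01],[0,0,-0.01],[0,0,-0.01],[0,0,-0.01],[0,0,-0.01]]' --turn '[[0,0,0],[0,0,0],[0,0,0],[0,0,0],[0,0,0]]' --fingers '[0.4,0.4,0.4,0.4,0.4]'

```text
time: 19.43
tcp_pos: [503.5, -273.1, 45.2]
ee_rot: [0.281, -3.129, 0.0]
ft_force: [-0.3, 0.0, -0.3]
gripper_width: 34.2
grip_force: 0.0
```

Emit:
jog_arm --linear '[[0,0,-0.3],[0,0,-0.7],[0,0,-1],[0,0,-1]]' --turn '[[0,0,0],[0,0,0],[0,0,0],[0,0,0]]' --fingers '[0.4,0.4,0.4,0.4]'

```text
time: 19.77
tcp_pos: [506.1, -274.5, 151.4]
ee_rot: [-0.28, 3.122, -0.008]
ft_force: [1.1, -0.6, 0.7]
gripper_width: 34.3
grip_force: 0.0
```

Emit:
jog_arm --linear '[[-0.2,0.4,0],[-0.42,0.8,0],[-0.42,0.96,0],[-0.42,0.96,0]]' --turn '[[0,0,0],[0,0,0],[0,0,0],[0,0,0]]' --fingers '[0.8,0.8,0.8,0.8]'

```text
time: 20.1
tcp_pos: [527.7, -167.4, 145.2]
ee_rot: [0.286, -3.128, -0.002]
ft_force: [-0.2, 0.3, -0.6]
gripper_width: 68.3
grip_force: 0.0
```

Emit:
jog_arm --linear '[[-0.2,0.4,0],[-0.42,0.8,0],[-0.42,0.97,0],[-0.42,0.97,0],[-0.42,0.97,0]]' --turn '[[0,0,0],[0,0,0],[0,0,0],[0,0,0],[0,0,0]]' --fingers '[0.8,0.8,0.8,0.8,0.8]'

```text
time: 20.52
tcp_pos: [551.8, -67.4, 145.1]
ee_rot: [0.284, -3.128, 0.001]
ft_force: [0.2, -0.1, 0.4]
gripper_width: 68.5
grip_force: 0.0
```

```bash
python3 - <<'E'
from h import *
d=grab('wrist','w6'); st=ctrl.state(); print(st['tcp_pos'],st['ee_rot'],st['gripper_width'])
im=d['img'][:,:,::-1].copy()
for p in px(d,[[552.6,-68.4,38],[548,67.6,42]]): cv2.circle(im,tuple(int(v) for v in p),3,(0,0,255),1)
im=cv2.resize(im,(426,320))
e=cv2.resize(grab('side','d6')['img'][100:220,270:400,::-1],(370,320),interpolation=cv2.INTER_CUBIC)
cv2.imwrite('pics/w6m.png',np.hstack([im,e]))
E
```

```text
[551.76089693 -68.37299361 145.15977812] [ 2.82088867e-01 -3.12855122e+00  7.83809729e-04] 68.06063553611934
```

View pics/w6m.png

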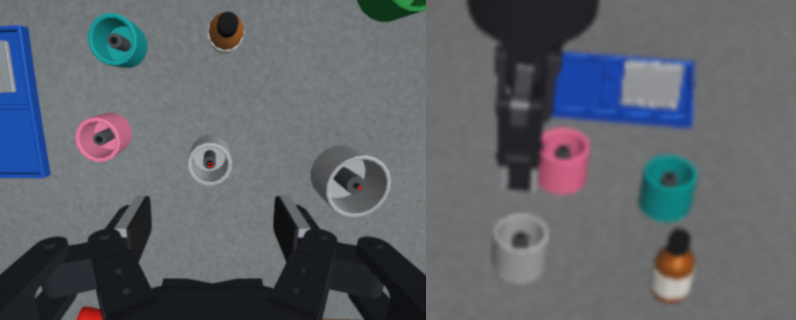

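The bracket stands in tray2's near bay in the side crop, and the small pot's rim lies under the mark at (209,162). I'll descend and grip it.

Emit:
jog_arm --linear '[[0,0,0.4],[0,0,0.8],[0,0,0.95],[0,0,0.95]]' --turn '[[0,0,0],[0,0,0],[0,0,0],[0,0,0]]' --fingers '[0.8,0.8,0.8,0.8]'

```text
time: 20.95
tcp_pos: [548.9, -69.4, 46.6]
ee_rot: [0.277, -3.123, -0.002]
ft_force: [-0.9, 0.2, -0.2]
gripper_width: 68.3
grip_force: 0.0
```

Emit:
jog_arm --linear '[[0,0,0.1],[0,0,0.14],[0,0,0.14],[0,0,0.14],[0,0,0.14]]' --turn '[[0,0,0],[0,0,0],[0,0,0],[0,0,0],[0,0,0]]' --fingers '[0.8,0.8,0.2,0.2,0.2]'

```text
time: 21.37
tcp_pos: [552.7, -68.5, 37.7]
ee_rot: [-0.28, 3.127, -0.001]
ft_force: [0.1, -0.6, -0.8]
gripper_width: 37.6
grip_force: 60.2
```

Emit:
jog_arm --linear '[[0,0,0],[0,0,0],[0,0,0],[0,0,0]]' --turn '[[0,0,0],[0,0,0],[0,0,0],[0,0,0]]' --fingers '[0.2,0.2,0.2,0.2]'

```text
time: 21.7
tcp_pos: [552.7, -68.5, 37.7]
ee_rot: [-0.28, 3.127, -0.002]
ft_force: [-1.1, -0.3, 7.0]
gripper_width: 38.1
grip_force: 60.8
```

Emit:
jog_arm --linear '[[0,0,-0.3],[0,0,-0.7],[0,0,-1],[0,0,-1]]' --turn '[[0,0,0],[0,0,0],[0,0,0],[0,0,0]]' --fingers '[0.2,0.2,0.2,0.2]'

```text
time: 22.03
tcp_pos: [555.0, -68.5, 142.8]
ee_rot: [-0.28, 3.12, -0.003]
ft_force: [0.8, -0.2, -1.3]
gripper_width: 37.7
grip_force: 61.1
```

Emit:
jog_arm --linear '[[0.02,-0.3,0],[0.05,-0.65,0],[0.07,-1,0],[0.07,-1,0]]' --turn '[[0,0,0],[0,0,0],[0,0,0],[0,0,0]]' --fingers '[0.2,0.2,0.2,0.2]'

```text
time: 22.37
tcp_pos: [563.6, -172.8, 136.5]
ee_rot: [-0.275, 3.128, -0.004]
ft_force: [-0.3, 0.5, -0.9]
gripper_width: 38.0
grip_force: 61.2
```

Emit:
jog_arm --linear '[[0.03,-0.4,0],[0.05,-0.7,0],[0.07,-1,0],[0.07,-1.0,0],[0.07,-1.0,0]]' --turn '[[0,0,0],[0,0,0],[0,0,0],[0,0,0],[0,0,0]]' --fingers '[0.2,0.2,0.2,0.2,0.2]'

```text
time: 22.78
tcp_pos: [573.4, -268.9, 135.8]
ee_rot: [0.277, -3.129, -0.0]
ft_force: [0.1, 0.5, -2.0]
gripper_width: 38.1
grip_force: 61.4
```

Emit:
jog_arm --linear '[[0,-0.06,0],[0,-0.06,0.3],[0,-0.06,0.6],[0,-0.06,0.85],[0,-0.06,0.9]]' --turn '[[0,0,0],[0,0,0],[0,0,0],[0,0,0],[0,0,0]]' --fingers '[0.2,0.2,0.2,0.2,0.2]'

```text
time: 23.2
tcp_pos: [572.4, -271.3, 42.3]
ee_rot: [0.282, -3.123, -0.005]
ft_force: [-0.5, 0.5, -2.5]
gripper_width: 38.0
grip_force: 61.4
```

Emit:
jog_arm --linear '[[0,0,0],[0,0,0.02],[0,0,0.04],[0,0,0.04],[0,0,0.04]]' --turn '[[0,0,0],[0,0,0],[0,0,0],[0,0,0],[0,0,0]]' --fingers '[0.2,0.2,0.2,0.2,0.2]'

```text
time: 23.62
tcp_pos: [575.3, -273.7, 43.6]
ee_rot: [-0.281, 3.127, -0.002]
ft_force: [-0.9, 0.2, -1.6]
gripper_width: 38.2
grip_force: 61.4
```

Emit:
jog_arm --linear '[[0,0,0.01],[0,0,0.01],[0,0,0.01]]' --turn '[[0,0,0],[0,0,0],[0,0,0]]' --fingers '[0.2,0.2,0.2]'

```text
time: 23.87
tcp_pos: [574.7, -273.5, 41.6]
ee_rot: [-0.28, 3.129, -0.0]
ft_force: [0.5, 0.5, -1.4]
gripper_width: 37.9
grip_force: 61.4
```

Emit:
jog_arm --linear '[[0,0,0.01],[0,0,0.01],[0,0,0.01]]' --turn '[[0,0,0],[0,0,0],[0,0,0]]' --fingers '[0.2,0.2,0.2]'

```text
time: 24.12
tcp_pos: [574.8, -273.6, 40.7]
ee_rot: [-0.28, 3.129, -0.001]
ft_force: [-1.1, 0.8, 3.9]
gripper_width: 38.2
grip_force: 61.9
```

Emit:
jog_arm --linear '[[0,0,0],[0,0,0],[0,0,0],[0,0,0],[0,0,0]]' --turn '[[0,0,0],[0,0,0],[0,0,0],[0,0,0],[0,0,0]]' --fingers '[0.7,0.8,0.8,0.8,0.8]'

```text
time: 24.53
tcp_pos: [574.7, -273.4, 40.2]
ee_rot: [0.281, -3.129, 0.0]
ft_force: [-0.9, -0.8, 0.1]
gripper_width: 68.2
grip_force: 0.0
```

Emit:
jog_arm --linear '[[0,0,-0.3],[0,0,-0.7],[0,0,-1],[0,0,-1]]' --turn '[[0,0,0],[0,0,0],[0,0,0],[0,0,0]]' --fingers '[0.8,0.8,0.8,0.8]'

```text
time: 24.87
tcp_pos: [577.4, -274.7, 147.0]
ee_rot: [-0.28, 3.121, -0.008]
ft_force: [1.2, -0.5, 0.6]
gripper_width: 68.5
grip_force: 0.0
```

Emit:
jog_arm --linear '[[-0.03,0.4,0],[-0.06,0.8,0],[-0.09,1,0],[-0.09,1,0]]' --turn '[[0,0,0],[0,0,0],[0,0,0],[0,0,0]]' --fingers '[1,1,1,1]'

```text
time: 25.2
tcp_pos: [565.1, -169.7, 140.5]
ee_rot: [0.286, -3.128, -0.002]
ft_force: [0.8, -0.1, 0.2]
gripper_width: 85.4
grip_force: 0.0
```

Emit:
jog_arm --linear '[[-0.03,0.4,0],[-0.06,0.8,0],[-0.09,1,0],[-0.09,1,0]]' --turn '[[0,0,0],[0,0,0],[0,0,0],[0,0,0]]' --fingers '[1,1,1,1]'

```text
time: 25.53
tcp_pos: [556.5, -70.3, 140.4]
ee_rot: [0.286, -3.128, -0.001]
ft_force: [0.6, -0.3, 0.1]
gripper_width: 85.7
grip_force: 0.0
```

Emit:
jog_arm --linear '[[-0.03,0.4,0],[-0.06,0.8,0],[-0.09,1,0],[-0.09,1,0]]' --turn '[[0,0,0],[0,0,0],[0,0,0],[0,0,0]]' --fingers '[1,1,1,1]'

```text
time: 25.87
tcp_pos: [547.9, 29.3, 140.3]
ee_rot: [-0.285, 3.128, 0.001]
ft_force: [0.1, -0.0, -0.4]
gripper_width: 85.3
grip_force: 0.0
```

Emit:
jog_arm --linear '[[-0.07,0.4,0],[-0.07,0.4,0],[-0.07,0.4,0],[-0.07,0.4,0]]' --turn '[[0,0,0],[0,0,0],[0,0,0],[0,0,0]]' --fingers '[1,1,1,1]'

```text
time: 26.2
tcp_pos: [547.9, 66.4, 140.2]
ee_rot: [0.281, -3.129, 0.001]
ft_force: [-0.8, -0.4, 0.4]
gripper_width: 85.5
grip_force: 0.0
```

```bash
python3 - <<'E'
from h import *
d=grab('wrist','w7'); st=ctrl.state(); print(st['tcp_pos'],st['ee_rot'],st['gripper_width'])
im=d['img'][:,:,::-1].copy()
for p in px(d,[[548,67.6,42]]): cv2.circle(im,tuple(int(v) for v in p),3,(0,0,255),1)
im=cv2.resize(im,(426,320))
e=cv2.resize(grab('side','d7')['img'][105:225,270:400,::-1],(370,320),interpolation=cv2.INTER_CUBIC)
cv2.imwrite('pics/w7m.png',np.hstack([im,e]))
E
```

```text
[547.84437197  66.09206423 140.20525891] [ 2.79550258e-01 -3.12897509e+00  8.27224920e-04] 85.11096949905206
```

View pics/w7m.png

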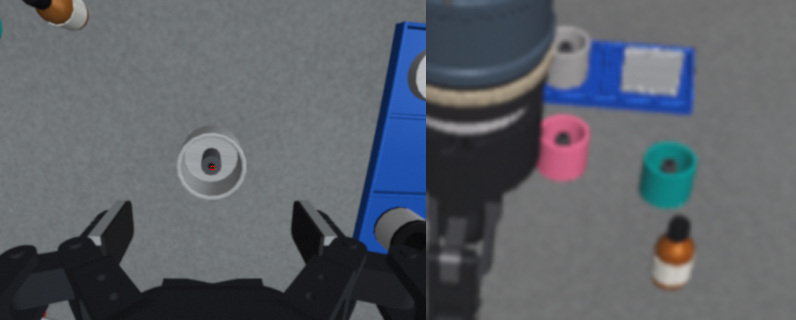

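Small pot and bracket both stand in tray2. The large pot's core lies under the mark at (211,166), so I'll descend and grip it.

Emit:
jog_arm --linear '[[0,0.01,0.4],[0,0.01,0.75],[0,0.01,0.9],[0,0.01,0.9]]' --turn '[[0,0,0],[0,0,0],[0,0,0],[0,0,0]]' --fingers '[1,1,1,1]' --grip_force 80

```text
time: 26.63
tcp_pos: [545.0, 66.6, 46.8]
ee_rot: [0.278, -3.123, 0.001]
ft_force: [-1.0, -0.3, -0.0]
gripper_width: 85.9
grip_force: 0.0
```

Emit:
jog_arm --linear '[[0,0,0.08],[0,0,0.12],[0,0,0.12],[0,0,0.12],[0,0,0.12]]' --turn '[[0,0,0],[0,0,0],[0,0,0],[0,0,0],[0,0,0]]' --fingers '[1,1,0.4,0.4,0.4]'

```text
time: 27.05
tcp_pos: [548.3, 67.9, 40.1]
ee_rot: [-0.28, 3.127, -0.001]
ft_force: [-1.0, -3.1, 6.6]
gripper_width: 58.6
grip_force: 84.6
```

Emit:
jog_arm --linear '[[0,0,0],[0,0,0],[0,0,0],[0,0,0]]' --turn '[[0,0,0],[0,0,0],[0,0,0],[0,0,0]]' --fingers '[0.4,0.4,0.4,0.4]'

```text
time: 27.38
tcp_pos: [548.3, 67.9, 40.1]
ee_rot: [-0.28, 3.127, -0.001]
ft_force: [-1.4, -1.9, 8.5]
gripper_width: 58.7
grip_force: 84.8
```

Emit:
jog_arm --linear '[[0,0,-0.25],[0,0,-0.6],[0,0,-1],[0,0,-1],[0,0,-1]]' --turn '[[0,0,0],[0,0,0],[0,0,0],[0,0,0],[0,0,0]]' --fingers '[0.4,0.4,0.4,0.4,0.4]'

```text
time: 27.8
tcp_pos: [549.1, 68.4, 141.0]
ee_rot: [-0.28, 3.124, 0.0]
ft_force: [0.0, 0.5, -5.3]
gripper_width: 58.4
grip_force: 88.0
```

Emit:
jog_arm --linear '[[0,0.25,0],[0,0.55,0],[0,0.85,0],[0,1,0],[0,1,0]]' --turn '[[0,0,0],[0,0,0],[0,0,0],[0,0,0],[0,0,0]]' --fingers '[0.4,0.4,0.4,0.4,0.4]'

```text
time: 28.22
tcp_pos: [528.2, 169.1, 136.8]
ee_rot: [0.285, -3.126, -0.001]
ft_force: [-0.8, -0.1, -3.5]
gripper_width: 58.2
grip_force: 88.1
```

Emit:
jog_arm --linear '[[0,0.3,0],[0,0.6,0],[0,0.85,0],[0,1,0],[0,1,0]]' --turn '[[0,0,0],[0,0,0],[0,0,0],[0,0,0],[0,0,0]]' --fingers '[0.4,0.4,0.4,0.4,0.4]'

```text
time: 28.63
tcp_pos: [510.9, 266.9, 136.9]
ee_rot: [0.284, -3.127, 0.0]
ft_force: [0.9, 0.5, -4.5]
gripper_width: 58.5
grip_force: 88.2
```

Emit:
jog_arm --linear '[[0,0.01,0.1],[0,0.01,0.25],[0,0.01,0.4],[0,0.01,0.5],[0,0.01,0.5]]' --turn '[[0,0,0],[0,0,0],[0,0,0],[0,0,0],[0,0,0]]' --fingers '[0.4,0.4,0.4,0.4,0.4]'

```text
time: 29.05
tcp_pos: [510.2, 264.0, 85.2]
ee_rot: [0.278, -3.125, 0.004]
ft_force: [0.1, -0.6, -3.5]
gripper_width: 58.4
grip_force: 88.1
```

```bash
python3 - <<'E'
from h import *
d=grab('wrist','w8'); st=ctrl.state(); print(st['tcp_pos'],st['ee_rot'],st['gripper_width'],st['time'])
im=d['img'][:,:,::-1].copy()
c,s=np.cos(.13),np.sin(.13)
for a,b in ((-122,-42),(-122,42),(-42,42),(-42,-42),(42,42),(42,-42)):
  p=px(d,[[512.6+c*a-s*b,265.5+s*a+c*b,12]])[0]; cv2.circle(im,tuple(int(v) for v in p),3,(0,0,255),1)
cv2.imwrite('pics/w8m.png',im)
E
```

```text
[510.87001399 264.50466346  86.59051304] [ 2.78642442e-01 -3.12606854e+00  2.48673353e-03] 58.27099409191256 29.1
```

View pics/w8m.png

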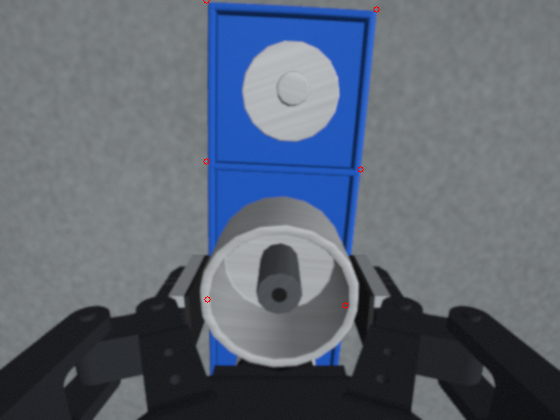

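The wrist view shows the large pot held upright over the middle bay, and the tray edges match the projected marks to 1–2 mm. I'll lower it.

Emit:
jog_arm --linear '[[0,0,0.15],[0,0,0.3],[0,0,0.4],[0,0,0.41],[0,0,0.41]]' --turn '[[0,0,0],[0,0,0],[0,0,0],[0,0,0],[0,0,0]]' --fingers '[0.4,0.4,0.4,0.4,0.4]'

```text
time: 29.52
tcp_pos: [511.6, 265.6, 47.2]
ee_rot: [0.28, -3.128, 0.001]
ft_force: [-1.0, -0.5, -3.8]
gripper_width: 58.2
grip_force: 88.2
```

Emit:
jog_arm --linear '[[0,0,0],[0,0,0.01],[0,0,0.02],[0,0,0.03],[0,0,0.03]]' --turn '[[0,0,0],[0,0,0],[0,0,0],[0,0,0],[0,0,0]]' --fingers '[0.4,0.4,0.4,0.4,0.4]'

```text
time: 29.93
tcp_pos: [511.7, 266.0, 44.4]
ee_rot: [-0.281, 3.129, -0.0]
ft_force: [-0.0, -0.1, -4.0]
gripper_width: 58.2
grip_force: 88.2
```

Emit:
jog_arm --linear '[[0,0,0.01],[0,0,0.01],[0,0,0.01]]' --turn '[[0,0,0],[0,0,0],[0,0,0]]' --fingers '[0.4,0.4,0.4]'

```text
time: 30.18
tcp_pos: [511.7, 266.0, 43.3]
ee_rot: [-0.281, 3.129, -0.0]
ft_force: [-1.6, 0.1, -3.7]
gripper_width: 58.1
grip_force: 88.3
```

Emit:
jog_arm --linear '[[0,0,0.01],[0,0,0.01],[0,0,0.01]]' --turn '[[0,0,0],[0,0,0],[0,0,0]]' --fingers '[0.4,0.4,0.4]'

```text
time: 30.43
tcp_pos: [511.7, 266.0, 43.2]
ee_rot: [-0.281, 3.129, 0.0]
ft_force: [-3.7, -1.2, 6.3]
gripper_width: 58.1
grip_force: 89.4
```

Contact with the floor. I'll open the fingers, lift, and check.

Emit:
jog_arm --linear '[[0,0,0],[0,0,0],[0,0,0],[0,0,0],[0,0,0]]' --turn '[[0,0,0],[0,0,0],[0,0,0],[0,0,0],[0,0,0]]' --fingers '[0.8,1,1,1,1]'

```text
time: 30.85
tcp_pos: [511.8, 266.0, 42.3]
ee_rot: [-0.281, 3.129, -0.0]
ft_force: [0.4, 0.5, 1.0]
gripper_width: 85.4
grip_force: 0.0
```

Emit:
jog_arm --linear '[[0,0,-0.3],[0,0,-0.7],[0,0,-1],[0,0,-1]]' --turn '[[0,0,0],[0,0,0],[0,0,0],[0,0,0]]' --fingers '[1,1,1,1]'

```text
time: 31.18
tcp_pos: [514.4, 267.3, 148.5]
ee_rot: [-0.28, 3.121, 0.005]
ft_force: [1.6, -0.1, -0.1]
gripper_width: 85.3
grip_force: 0.0
```

Emit:
jog_arm --linear '[[0.4,0,-0.2],[0.8,0,-0.5],[1,0,-1],[1,0,-1],[1,0,-1]]' --turn '[[0,0,0],[0,0,0],[0,0,0],[0,0,0],[0,0,0]]' --fingers '[1,1,1,1,1]'

```text
time: 31.6
tcp_pos: [412.9, 248.7, 246.8]
ee_rot: [-0.281, 3.123, 0.004]
ft_force: [1.5, 0.3, -0.5]
gripper_width: 85.2
grip_force: 0.0
```

Emit:
jog_arm --linear '[[0.4,0,0],[0.8,0,0],[1,0,0],[1,0,0],[1,0,0]]' --turn '[[0,0,0],[0,0,0],[0,0,0],[0,0,0],[0,0,0]]' --fingers '[1,1,1,1,1]'

```text
time: 32.02
tcp_pos: [314.5, 230.4, 242.3]
ee_rot: [-0.282, 3.128, 0.001]
ft_force: [-0.0, -0.5, -0.3]
gripper_width: 85.4
grip_force: 0.0
```

```bash
python3 - <<'E'
from h import *
d=grab('side','d9'); s=grab('scene','s9'); st=ctrl.state(); print(st['tcp_pos'],st['time'],st['ft_force'])
a=cv2.resize(d['img'][105:405,170:400,::-1],(400,522),interpolation=cv2.INTER_CUBIC)
b=cv2.resize(s['img'][120:330,120:480,::-1],(400,233),interpolation=cv2.INTER_CUBIC)
o=np.zeros((522,800,3),np.uint8);o[:,:400]=a;o[:233,400:]=b
c=cv2.resize(s['img'][190:320,380:480,::-1],(222,289),interpolation=cv2.INTER_CUBIC);o[233:,400:622]=c
cv2.imwrite('pics/fin.png',o)
E
```

```text
[315.74750108 230.80522016 242.24427058] 32.1167 [0.13109722 0.42875331 0.46496158]
```

View pics/fin.png

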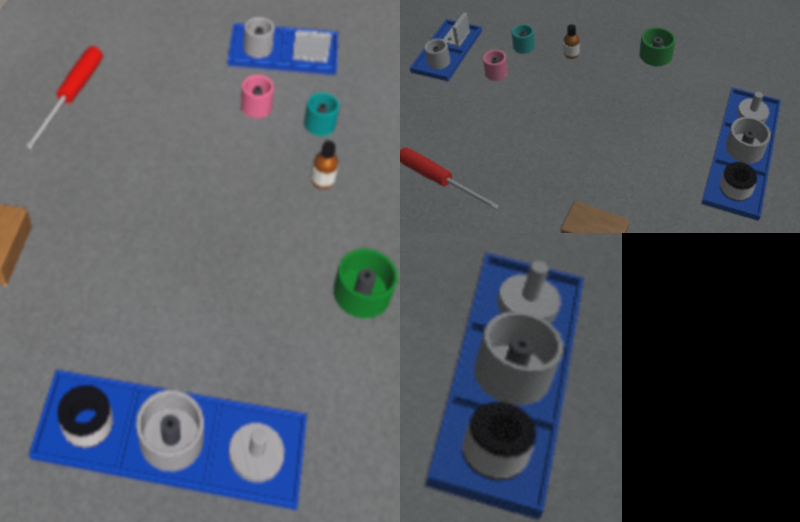

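All five parts stand upright in their bays: the coil at (85,412), the large pot at (170,430), the keeper at (257,450), the small pot at (259,37) and the bracket at (312,47). The bystanders haven't moved, so I'm handing in.

```bash
python3 -c "
from bench import ctrl
print(ctrl.close_job())"
```

```text
the job is handed in; nothing more can be done
None
```

Both kits are made up and handed in at about 32 s of the 118 s allowed; the last pictures show every part upright in its own bay and the bystanders unmoved, but the hand-in returned no verdict.

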